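# Index the bench magnifier over to the orange dish

## Robot

A 6-joint arm with a two-finger parallel gripper is mounted at the origin on the work surface. World frame = base frame: x ahead of the robot, y to its left, z up, the work surface at z = 0. Lengths are in mm, angles in rad, forces in N, time in s.
With the tool pointing down it reaches from about 400 to 925 mm from the base axis. Payload 12.5 kg.
Tool frame: the origin (TCP) lies on the mounting face of the last link; the fingertips stand 190 mm ahead of it and the grasp point (between the pads) lies 171 mm ahead of it; z points along the fingers, y is the line along which they close (so a half turn about z gives the same grasp; the last joint's range is limited). The gripper opens to 95 mm and grips with 3 to 60 N. Pads are 20 mm wide; open, the fingers measure 119 mm over their backs; the gripper's body (75 mm by 180 mm) begins 59 mm behind the grasp point.
Start: joints at [1.044, 0.491, 1.559, -0, 1.092, -0.106], TCP at [255.284, 570.487, 404.761] pointing down, gripper open.
Joint ranges: [-3.1, 3.1], [-0.84, 2.19], [0.05, 2.79], [-1.13, 4.28], [0.06, 2.93], [-2.69, 2.69]. Speed limits (rad/s): [2.22, 2.22, 2.79, 3.14, 3.14, 3.14].

## Interface

Orientations are given as [roll, pitch, yaw] about the fixed x, y, z axes, in that order (R = Rz(yaw) Ry(pitch) Rx(roll)).
In Python, from cell import * gives the robot as it stands.
- The arm moves only by the tool arm_command, never from a script. Its argument "rows" is a list that holds one entry, the list of rows, each a list of 7 numbers: the shift along the tool's x, y, z normalised to -1 to 1, where 1 is 0.15 m, then the turn, a rotation vector about the tool's x, y, z normalised to -1 to 1, where 1 is 360 degrees, then the opening, from -1 (shut) to 1 (fully open). A call has 1 to 10 rows; each row is the pose to reach, as a shift and turn from the pose commanded when the call began, along the tool's axes at that moment, turning the shorter way round; what a row does not reach only later rows make up. A row lasts 1/12 s, in which the tool goes at most 41.7 mm and 7.16 degrees, less where a joint would pass 70% of its speed; a pose out of reach is approached as far as the arm can. A call with a number of a shift or a turn outside -1 to 1 is refused whole. A call with a gripper value outside its range is refused whole. The fingers move at their own pace and stop on an object; the grip force is fixed at half the most. Time passes only in rows, so rows that repeat a pose let the fingers close. It gives the time, the measured TCP pose, the force, the opening and the grip force at its end, in the units of the state.
- state(): the state, without advancing time (a new reading comes with each control period).
- read_camera(name): name is "scene" or "top" or "wrist"; returns (picture, depth): 420x560x3 uint8, red, green, blue; 420x560 float32, mm along the optical axis (not along the pixel's ray), 0 where there is no reading.
- get_calibration(name): a dict with "camera_matrix" (3x3 intrinsics, pixels), "position" and "orientation" of the camera in the world; the wrist camera has in their place "hand_eye" (4x4, takes a point from camera to tool coordinates, whose origin is the TCP and whose axes are the flange's). Camera axes: x right, y up, looking along -z (the intrinsics and any distortion apply to the point x, -y, -z); pixel columns grow to the right and rows downward; lengths in mm; the calibration is good to about 2 mm. A picture is of the moment at which its call begins: read the wrist's pose just before it. get_calibration takes no time and is no camera call.
- job_done(): hands the job in; it is judged then, once.
The state is a dict: "t": time; "joints": joint angles; "qvel": joint speeds; "tau": joint torques, N m; "eef_pos": TCP position; "tcp_rot": TCP orientation; "ft_force": force on the tool from outside, world axes, zero at the start; "moment": the same for the moment, N m; "opening": opening from 0.0 (shut) to 1.0 (fully open); "grip_force": force on a finger pad.
Only numpy, scipy, OpenCV 4.12 (cv2) and the standard library are available. Lean on these libraries where they do the work, as an engineer would, in place of code of your own. Each camera call takes 0.05 s, during which the arm holds its last target. There are 200 camera calls.

## Task

The bench magnifier is locked over the grey dish. Hook your closed fingertips through the red pull ring, lift the spring index pin, swing the arm one hole over so that the lens stands above the orange dish, and let the pin drop fully into that hole. Do it gently with the fingers as a hook: grip nothing, and leave the dishes and everything else on the mat where they are.

Things in the scene. Friction and masses are not known exactly. Their poses are not given: they have to be found in the camera images.
- stand: Fixed base of the indexing magnifier: green foot, aluminium index plate. Origin on the table under the vertical hinge axis; x points from the hinge along the arm's middle position, y to the left of that, z up. The arm is a flat bar 26 mm wide, its underside 34 mm and top 44 mm above the table, running from the hinge over the index plate to the lens.
- middle_hole (a point): Middle hole of the arc-shaped index plate, at its top face, 26 mm above the table. Fixed to the stand, axes as the stand's. Five holes lie on a circle of 130 mm radius about the hinge axis, at -0.628, -0.314, 0, 0.314 and 0.628 rad (41 mm apart). The plate reaches out to 148 mm from the axis.
- swing_arm (a joint): Angle of the magnifier arm about the hinge (rad): 0 in the middle hole, where it starts; positive to the left (towards +y of the stand, counterclockwise from above); stops at +-0.72. Light friction, about 1 N at the pull ring; it stays where it is left. With the pin down it has only about +-0.015 rad of play.
- pin (a joint): Height of the spring index pin (m): 0 fully down in a hole. It slides straight up in the arm, 130 mm from the hinge axis; above 0.012 its tip is clear of the plate; top stop at 0.030. The spring presses it down with about 4 N when down, 8 N at the stop. Let go between holes it rides on the plate at 0.012 and drops in once over a hole.
- ring_center (a point): Centre of the red pull ring, rigid on the pin: 6 mm round bar, 56 mm inside diameter. Axes as the arm's: x from hinge to lens, z up. It leans outwards, its plane 35 degrees above level: bottom edge on the pin, top edge towards the lens; so fingers pass through squarely when tilted 35 degrees from vertical, tips outwards. Pin down: 155 mm from hinge axis, 92 mm above table.
- pin_cap (a point): Top of the pin's brass cap, 18 mm across, where the ring's lowest part is fixed; 74 mm above the table and 130 mm from the hinge axis with the pin down. Below it stands a brass sleeve 26 mm across, up to 60 mm above the table, fixed on the arm.
- lens (a point): Centre of the round lens at the end of the arm, 245 mm from the hinge axis, 39 mm above the table; black frame 83 mm across, 8 mm thick.
- dish_orange: Orange plastic sorting dish, 66 mm across, 14 mm high, with a white stone 22 mm across in it; loose; origin at the centre of its underside. One hole to the left or to the right of the arm's start (41 mm at the ring, 76 mm at the lens): here the lens must go.
- dish_blue: Blue plastic sorting dish, 66 mm across, 14 mm high, with an amber stone 22 mm across in it; loose; origin at the centre of its underside. One hole to the other side.
- dish_grey: Grey plastic sorting dish, 66 mm across, 14 mm high, with a green stone 22 mm across in it; loose; origin at the centre of its underside. Under the lens at the start.
- jar_green: Closed glass jar with green label and copper lid, 60 mm across, 75 mm high; origin at the centre of its underside. Bystander.
- jar_black: Closed glass jar with red label and black lid, 60 mm across, 75 mm high; origin at the centre of its underside. Bystander.
- dropper_bottle: Amber bottle with white cap, 48 mm across, 85 mm high; origin at the centre of its underside. Bystander.
- screwdriver: Screwdriver with red handle, 170 mm long, lying along its x axis. Bystander.
- glass_cup: Open glass cup, 72 mm across, 80 mm high; origin at the centre of its underside. Bystander.

How it is judged (in metres and radians):
On the way:
1. the pin is lifted clear of the plate by the fingers while the arm still stands at its first hole (value of joint pin above 0.012 m and value of joint swing_arm between -0.08 and 0.08 rad and contact force between the fingers and stand above 0.5 N), for 0.05 s.
At the end, for the whole second after the job is handed in: The pin is down in the next hole (within 3 mm of its stop), the arm stands 0.27 to 0.36 rad from its start with the lens within 20 mm of above the orange dish's centre, and it is at rest (value of joint pin below 0.003 m and horizontal distance between lens and dish_orange below 0.02 m and (value of joint swing_arm between 0.27 and 0.36 rad or value of joint swing_arm between -0.36 and -0.27 rad) and velocity of joint swing_arm between -0.05 and 0.05 rad/s); the robot touches nothing.
It fails at once if a dish, jar, bottle, cup or the screwdriver was moved by more than 12 mm, lifted or carried (distance of any of dish_orange, dish_blue, dish_grey, jar_green, jar_black, dropper_bottle, screwdriver, glass_cup from where it was at the start of the episode above 0.012 m).
It fails at once if a dish, jar, bottle or cup was tipped (angle between any of dish_orange, dish_blue, dish_grey, jar_green, jar_black, dropper_bottle, glass_cup's own z axis and vertical above 0.35 rad).
It fails at once if the ring was gripped, or the magnifier was pushed with more than 30 N (contact force between the fingers and stand above 30 N).
It also fails if it takes over 38 s, if anything falls off the work surface, if the arm or the gripper's body presses on something with over 40 N, if the wrist force passes 120 N, or if a joint passes its speed limit or range.

## Working session

There is one attempt and no reset: what is moved stays moved. The work goes in short steps, Python scripts to look and compute and a tool call to move; the robot and the scene stay as the last step left them, time stands still between calls to the robot, and variables do not carry over. Pictures are saved under pics/ and viewed, at most 10 in all, crops included, and the job is handed in when it is done.

Besides the shell and the picture viewer there is one more tool, called after "Request:" as a command line: name --argument value ..., lists and objects as JSON in quotes. arm_command: Moves the arm, as the interface text tells. Its arguments: {"type":"object","properties":{"rows":{"type":"array","items":{"type":"array","items":{"type":"array","items":{"type":"number","minimum":-1,"maximum":1}}}}},"required":["rows"]}

```bash
mkdir -p pics; cat > h.py <<'E'
from cell import *
import numpy as np, cv2
from scipy.spatial.transform import Rotation as R
def cal(n):
    c=get_calibration(n); return c
E
python3 - <<'E'
from h import *
for n in("scene","top"):
    p,d=read_camera(n); cv2.imwrite(f"pics/{n}0.png",p[:,:,::-1]); np.savez(f"{n}0.npz",p=p,d=d)
    print(n,get_calibration(n))
print(get_calibration("wrist"));print(state())
E
```

```text
scene {'camera_matrix': array([[471.5562515 ,   0.        , 280.31024239],
       [  0.        , 471.5562515 , 210.28470262],
       [  0.        ,   0.        ,   1.        ]]), 'position': array([984.77869904, 501.76219784, 693.74021159]), 'orientation': array([ 0.81500537, -0.01956535,  2.4634093 ])}
top {'camera_matrix': array([[396.49247725,   0.        , 278.65937912],
       [  0.        , 396.49247725, 208.45717438],
       [  0.        ,   0.        ,   1.        ]]), 'position': array([501.26667776,  12.6468065 , 871.00920542]), 'orientation': array([ 0.10685908, -0.01823559, -1.57208161])}
{'camera_matrix': array([[314.06210761,   0.        , 280.61463066],
       [  0.        , 314.06210761, 208.17249556],
       [  0.        ,   0.        ,   1.        ]]), 'hand_eye': array([[ 1.11431624e-03,  9.69245280e-01,  2.46094179e-01,
         7.00693237e+01],
       [ 9.99998214e-01, -1.45570441e-03,  1.20531243e-03,
        -9.90891255e-01],
       [ 1.52648376e-03,  2.46092397e-01, -9.69245171e-01,
         2.03726005e+01],
       [ 0.00000000e+00,  0.00000000e+00,  0.00000000e+00,
         1.00000000e+00]])}
{'t': 0.1, 'joints': array([ 1.04439367e+00,  4.91489243e-01,  1.55936353e+00,  3.08585817e-05,
        1.09169795e+00, -1.05591462e-01]), 'qvel': array([-1.92130768e-03, -2.52936324e-03, -1.22457419e-03,  3.38741767e-04,
        2.99571064e-04,  7.46967970e-05]), 'tau': array([ 1.59478237e-03, -6.13624620e+01, -2.58604574e+01,  6.93390286e-02,
        4.69871261e-02,  3.91599986e-05]), 'eef_pos': array([255.27503795, 570.46809842, 404.23493312]), 'tcp_rot': array([-3.14064280e+00, -1.28194269e-04,  2.72076716e+00]), 'ft_force': array([ 0.48608478,  0.570236  , -0.38881326]), 'moment': array([-0.0041446 , -0.008992  ,  0.00119276]), 'grip_force': 0.0, 'opening': 1.0026078266966791}
```

View pics/top0.png

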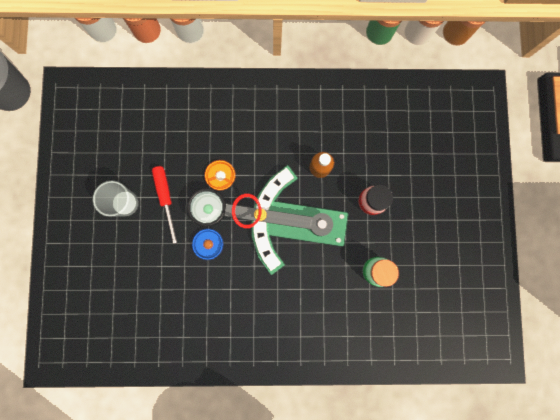

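View pics/scene0.png

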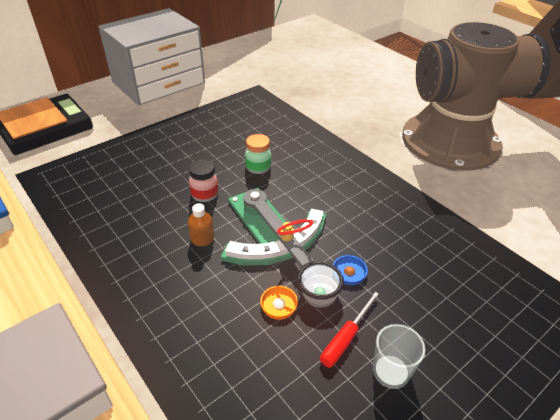

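```bash
cat >> h.py <<'E'
def pose(n):
    c=get_calibration(n)
    if n!="wrist": return c["camera_matrix"],R.from_euler("xyz",c["orientation"]).as_matrix(),np.array(c["position"])
    s=state(); H=c["hand_eye"]; Rt=R.from_euler("xyz",s["tcp_rot"]).as_matrix()
    return c["camera_matrix"],Rt@H[:3,:3],Rt@H[:3,3]+s["eef_pos"]
def ray(P,uv):
    K,Rw,p=P; uv=np.atleast_2d(uv).astype(float)
    d=np.c_[(uv[:,0]-K[0,2])/K[0,0],-(uv[:,1]-K[1,2])/K[1,1],-np.ones(len(uv))]
    return d@Rw.T
def onz(P,uv,z):
    d=ray(P,uv); return P[2]+d*((z-P[2][2])/d[:,2])[:,None]
def tri(P1,a,P2,b):
    d1=ray(P1,a)[0];d2=ray(P2,b)[0]
    t=np.linalg.lstsq(np.c_[d1,-d2],P2[2]-P1[2],rcond=None)[0]
    q1=P1[2]+d1*t[0];q2=P2[2]+d2*t[1];return (q1+q2)/2,np.linalg.norm(q1-q2)
def hsv(p): return cv2.cvtColor(p,cv2.COLOR_RGB2HSV)
def blob(p,lo,hi,box):
    h=hsv(p).astype(int); h[...,0]=(h[...,0]+10)%180   # hue shifted by 10
    m=cv2.inRange(h,np.array(lo),np.array(hi)); k=np.zeros_like(m);x0,y0,x1,y1=box;k[y0:y1,x0:x1]=255
    return m&k
E
python3 - <<'E'
from h import *
T,S=pose("top"),pose("scene")
t=np.load("top0.npz");s=np.load("scene0.npz")
def ell(p,lo,hi,box):
    m=blob(p,lo,hi,box); v,u=np.nonzero(m); pts=np.c_[u,v].astype(np.int32)
    return cv2.fitEllipse(cv2.convexHull(pts)),m
red=((3,150,120),(15,255,255))
e1,m1=ell(t['p'],*red,(225,185,268,235)); e2,m2=ell(s['p'],*red,(265,205,325,245))
print(e1,e2); print("ring",tri(T,e1[0],S,e2[0]),onz(T,e1[0],92),onz(S,e2[0],92))
for n,lo,hi,b1,b2 in [("or",(16,150,120),(35,255,255),(200,155,240,192),(255,282,302,322)),("bl",(110,120,60),(140,255,255),(190,228,226,262),(328,250,372,288))]:
    e1,_=ell(t['p'],lo,hi,b1);e2,_=ell(s['p'],lo,hi,b2)
    print(n,e1,e2,onz(T,e1[0],12),onz(S,e2[0],12))
def pts(P,d,m):
    v,u=np.nonzero(m&(d>0)); return P[2]+ray(P,np.c_[u,v])*d[v,u][:,None]
for P,d,m in((T,t['d'],m1>0),(S,s['d'],m2>0)):
    q=pts(P,d,m);q=q[q[:,2]>70];print("ringpts",len(q),q.min(0),q.max(0),(q.min(0)+q.max(0))/2)
# hinge knob
m=np.zeros((420,560),bool);m[212:238,308:336]=1;q=pts(T,t['d'],m);print("z top",np.percentile(q[:,2],[50,90,99]));
k=q[q[:,2]>np.percentile(q[:,2],99)-6];print(len(k),(k.min(0)+k.max(0))/2,k.mean(0))
print("lid tops",{n:onz(T,uv,z)[0].round() for n,uv,z in[("bottle",(324,159),85),("black",(379,198),75),("green",(385,272),75),("cup",(110,199),80)]})
for a,b,n in((t['p'][140:280,180:350],4,"t"),(s['p'][180:320,190:380],4,"s")): cv2.imwrite(f"pics/c{n}.png",cv2.resize(a[:,:,::-1],None,fx=b,fy=b))
E
```

```text
((245.84361267089844, 210.5281524658203), (28.97358512878418, 35.24592208862305), 2.6056225299835205) ((294.5348205566406, 226.55799865722656), (11.208529472351074, 36.9823112487793), 73.05929565429688)
ring (array([581.37494979,  62.2297434 ,  93.01357544]), np.float64(2.2322114347742206)) [[580.6734248   63.06925266  92.        ]] [[581.47615151  60.68777095  92.        ]]
or ((219.59335327148438, 174.71165466308594), (30.322704315185547, 31.018457412719727), 79.12471771240234) ((278.5511779785156, 301.9912109375), (34.03648376464844, 37.31447982788086), 88.0124282836914) [[667.75885631 126.34022644  12.        ]] [[669.51344222 126.81242662  12.        ]]
bl ((207.13043212890625, 243.78497314453125), (31.12636375427246, 31.799243927001953), 54.716156005859375) ((349.4264221191406, 269.5512390136719), (29.8897647857666, 35.45991897583008), 99.51319122314453) [[516.85421327 150.88986153  12.        ]] [[519.51661494 151.26679994  12.        ]]
ringpts 253 [547.98708136  35.54745946  73.80652815] [613.26389514  88.68212438 114.28222212] [580.62548825  62.11479192  94.04437513]
ringpts 183 [551.52295273  35.5779742   72.85145789] [615.00724447  88.4777339  114.03794454] [583.2650986   62.02785405  93.44470122]
z top [42.89166476 46.36811439 51.48069632]
102 [558.30652164 -88.81689142  49.34821473] [556.93663441 -91.66990365  48.43532173]
lid tops {'bottle': array([686., -94.,  85.]), 'black': array([ 608., -206.,   75.]), 'green': array([ 459., -214.,   75.]), 'cup': array([605., 335.,  80.])}
```

View pics/ct.png

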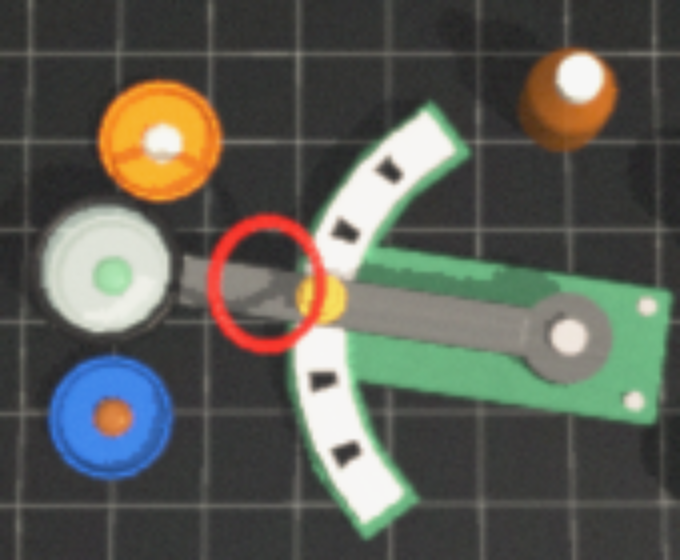

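The top crop shows the ring around (268,283), the hinge at (568,337) and the orange dish at (160,140). The orange dish is on the arm's right, so swing_arm must go negative. The dish chord and the ring both give a hinge at about (556,-91) and an arm yaw of about 1.41. Next I plan the approach.

```bash
cat >> h.py <<'E'
Hn=np.array([556.1,-91.2,0]); YAW=1.410
def target(th,back,dz=0,tilt=40,lat=0,rad=155,z=93):
    """tool pose for swing angle th: tips 'back' mm before the ring centre along the tool axis"""
    y=YAW+th; Rm=(R.from_euler("z",y)*R.from_euler("y",-np.radians(tilt))*R.from_euler("x",np.pi))
    a=np.array([np.cos(y),np.sin(y),0]);b=np.array([-a[1],a[0],0])
    C=Hn+rad*a+lat*b+[0,0,z+dz]
    return C-(190+back)*Rm.as_matrix()[:,2],Rm
def row(p,Rm,cur=None):
    s=state(); Rc=R.from_euler("xyz",s["tcp_rot"]); d=Rc.inv().apply(np.array(p)-s["eef_pos"])/150
    w=(Rc.inv()*Rm).as_rotvec()/(2*np.pi); return np.r_[d,w].round(3)
E
python3 - <<'E'
from h import *
p,Rm=target(0,60); print(p,Rm.as_matrix()[:,2],Rm.as_euler("xyz"))
D=R.from_euler("xyz",[np.pi,0,YAW])
s=state();P0=s["eef_pos"]
print(row(p,Rm)); print(row([p[0],p[1],404],D))
E
```

```text
[555.18790136 -96.82341296 284.51111078] [ 0.10291307  0.63449571 -0.76604444] [ 3.14159265 -0.6981317   1.41      ]
[-3.642 -3.243  0.801 -0.073  0.095  0.2  ]
[-3.642 -3.244  0.004 -0.     0.     0.209]
```

Request:
arm_command --rows '[[[-1,-0.89,0,0,0,0,-1],[-1,-0.89,0,0,0,0,-1],[-1,-0.89,0,0,0,0,-1],[-1,-0.89,0,0,0,0,-1],[-1,-0.89,0,0,0,0,-1],[-1,-0.89,0,0,0,0,-1]]]'

```text
t: 0.6
eef_pos: [339.2, 383.4, 404.7]
tcp_rot: [-3.14, 0.0, 2.718]
ft_force: [0.0, 0.1, 1.0]
opening: 0.638
grip_force: 0.0
```

Request:
arm_command --rows '[[[-1,-0.89,0,0,0,0,-1],[-1,-0.89,0,0,0,0,-1],[-1,-0.89,0,0,0,0,-1],[-1,-0.89,0,0,0,0,-1],[-1,-0.89,0,0,0,0,-1],[-1,-0.89,0,0,0,0,-1]]]'

```text
t: 1.1
eef_pos: [421.9, 200.6, 404.7]
tcp_rot: [-3.141, 0.001, 2.717]
ft_force: [-0.6, 0.4, 0.5]
opening: 0.213
grip_force: 0.0
```

Request:
arm_command --rows '[[[-1,-0.89,0,0,0,0.2,-1],[-1,-0.89,0,0,0,0.2,-1],[-1,-0.89,0,0,0,0.2,-1],[-1,-0.89,0,0,0,0.2,-1],[-1,-0.89,0,0,0,0.2,-1],[-1,-0.89,0,0,0,0.2,-1],[-1,-0.89,0,0,0,0.2,-1],[-1,-0.89,0,0,0,0.2,-1],[-1,-0.89,0,0,0,0.2,-1],[-1,-0.89,0,0,0,0.2,-1]]]'

```text
t: 1.93
eef_pos: [502.6, 21.7, 404.5]
tcp_rot: [-3.141, -0.0, 1.465]
ft_force: [-0.5, 0.3, -0.8]
opening: -0.001
grip_force: 0.0
```

```bash
python3 - <<'E'
from h import *
s=state();print(s["t"],s["eef_pos"],s["tcp_rot"],s["joints"],s["opening"])
print(row(*target(0,60)),row(*target(0,60,dz=80)))
E
```

```text
1.9333 [502.5888106   21.68534225 404.48035464] [-3.14109364e+00 -2.35065991e-04  1.46467255e+00] [-8.82962732e-02  3.18803302e-01  1.85213746e+00  2.95474794e-04
  9.71146656e-01  1.76606345e-02] -0.0005662385297162088
[-0.749  0.433  0.799 -0.003  0.111  0.008] [-0.749  0.433  0.266 -0.003  0.111  0.008]
```

Move to the tilted pre-pose, first 80 mm higher and then down.

Request:
arm_command --rows '[[[-0.749,0.433,0.266,-0.003,0.111,0.008,-1],[-0.749,0.433,0.266,-0.003,0.111,0.008,-1],[-0.749,0.433,0.266,-0.003,0.111,0.008,-1],[-0.749,0.433,0.266,-0.003,0.111,0.008,-1],[-0.749,0.433,0.266,-0.003,0.111,0.008,-1],[-0.749,0.433,0.266,-0.003,0.111,0.008,-1],[-0.749,0.433,0.266,-0.003,0.111,0.008,-1],[-0.749,0.433,0.266,-0.003,0.111,0.008,-1],[-0.749,0.433,0.799,-0.003,0.111,0.008,-1],[-0.749,0.433,0.799,-0.003,0.111,0.008,-1]]]'

```text
t: 2.77
eef_pos: [556.0, -96.4, 285.5]
tcp_rot: [3.135, -0.693, 1.424]
ft_force: [1.0, 0.3, -0.1]
opening: 0.001
grip_force: 0.0
```

```bash
python3 - <<'E'
from h import *
s=state();print(s["t"],s["eef_pos"],s["tcp_rot"],s["joints"])
p,Rm=target(0,60);print(p,row(p,Rm))
for n in("wrist","scene"):
    P=pose(n);im,d=read_camera(n); cv2.imwrite(f"pics/{n}1.png",im[:,:,::-1]); np.savez(f"{n}1.npz",p=im,d=d)
    h=blob(im,(3,150,110),(15,255,255),(0,0,560,420) if n=="wrist" else (265,205,325,245))
    v,u=np.nonzero(h); q=P[2]+ray(P,np.c_[u,v])*d[v,u][:,None]; q=q[(d[v,u]>0)&(abs(q[:,0]-581)<50)&(abs(q[:,1]-62)<50)&(q[:,2]>66)&(q[:,2]<125)]
    if len(q): print(n,len(q),q.min(0),q.max(0),(q.min(0)+q.max(0))/2)
E
```

```text
2.7667 [555.99602185 -96.41653528 285.46248964] [ 3.13499578 -0.69298887  1.42421123] [-0.38026758  0.5862714   1.8341959   0.79249197  1.06514047 -0.75170747]
[555.18790136 -96.82341296 284.51111078] [-0.007 -0.005  0.003 -0.     0.001  0.002]
wrist 1363 [545.90572599  39.68593533  80.43699827] [612.41953511  87.1932054  112.75882662] [579.16263055  63.43957037  96.59791245]
scene 182 [551.42487235  35.07600429  72.64529015] [615.35293631  88.37699814 112.96340713] [583.38890433  61.72650121  92.80434864]
```

View pics/wrist1.png

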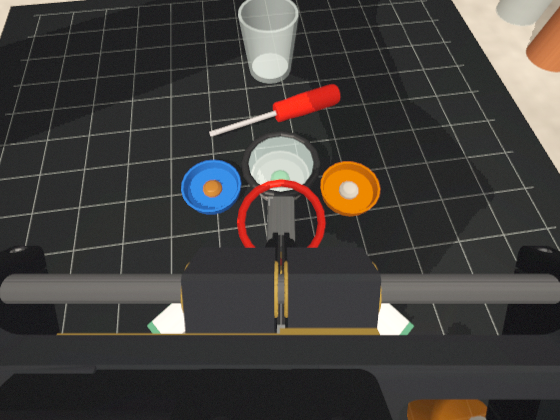

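View pics/scene1.png

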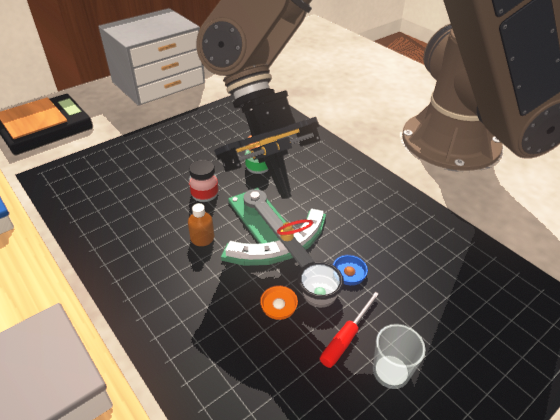

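The wrist view shows the shut fingertips at column 281, in line with the ring centre at (281,218). I insert 90 mm along the tool axis.

Request:
arm_command --rows '[[[-0.005,-0.005,0.1,0,0.001,0.002,-1],[-0.005,-0.005,0.2,0,0.001,0.002,-1],[-0.005,-0.005,0.3,0,0.001,0.002,-1],[-0.005,-0.005,0.37,0,0.001,0.002,-1],[-0.005,-0.005,0.44,0,0.001,0.002,-1],[-0.005,-0.005,0.51,0,0.001,0.002,-1],[-0.005,-0.005,0.56,0,0.001,0.002,-1],[-0.005,-0.005,0.6,0,0.001,0.002,-1],[-0.005,-0.005,0.6,0,0.001,0.002,-1]]]'

```text
t: 3.62
eef_pos: [563.8, -39.8, 214.6]
tcp_rot: [-3.13, -0.704, 1.402]
ft_force: [-1.2, -0.1, -0.1]
opening: 0.007
grip_force: 0.0
```

```bash
python3 - <<'E'
from h import *
s=state();print(s["t"],s["eef_pos"],s["ft_force"])
for b in(-30,): print(target(0,b)[0])
Rc=R.from_euler("xyz",s["tcp_rot"]);print("up10mm in rows",Rc.inv().apply([0,0,10])/150)
im,d=read_camera("scene"); cv2.imwrite("pics/s2.png",cv2.resize(im[170:310,200:390,::-1],None,fx=4,fy=4))
E
```

```text
3.6167 [563.83029956 -39.82168971 214.63871386] [-1.20061567 -0.098079   -0.11619136]
[564.45007746 -39.71879866 215.5671109 ]
up10mm in rows [ 0.04315364 -0.00057393 -0.05081219]
```

View pics/s2.png

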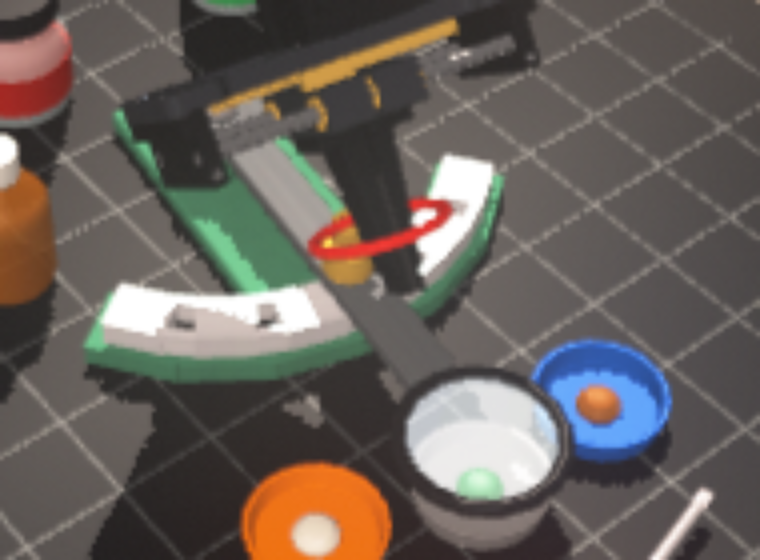

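The fingers pass through the ring with the tips about 30 mm beyond it. I take up the slack outwards and then raise in small steps.

Request:
arm_command --rows '[[[0.03,0,0,0,0,0,-1],[0.06,0,0,0,0,0,-1],[0.08,0,0,0,0,0,-1],[0.08,0,0,0,0,0,-1]]]'

```text
t: 4.0
eef_pos: [565.5, -31.2, 224.0]
tcp_rot: [-3.133, -0.704, 1.403]
ft_force: [0.1, -0.2, 0.7]
opening: 0.007
grip_force: 0.2
```

Request:
arm_command --rows '[[[0.009,0,-0.01,0,0,0,-1],[0.017,0,-0.02,0,0,0,-1],[0.026,0,-0.03,0,0,0,-1],[0.026,0,-0.03,0,0,0,-1]]]'

```text
t: 4.33
eef_pos: [565.4, -31.6, 229.3]
tcp_rot: [-3.132, -0.703, 1.402]
ft_force: [-0.8, -1.7, -5.2]
opening: 0.003
grip_force: 2.4
```

Request:
arm_command --rows '[[[0.009,0,-0.01,0,0,0,-1],[0.017,0,-0.02,0,0,0,-1],[0.026,0,-0.03,0,0,0,-1],[0.026,0,-0.03,0,0,0,-1]]]'

```text
t: 4.67
eef_pos: [565.4, -31.5, 235.4]
tcp_rot: [-3.132, -0.704, 1.402]
ft_force: [-1.1, -4.1, -6.7]
opening: 0.004
grip_force: 3.4
```

Request:
arm_command --rows '[[[0.013,0,-0.015,0,0,0,-1],[0.026,0,-0.03,0,0,0,-1],[0.039,0,-0.046,0,0,0,-1],[0.05,0,-0.06,0,0,0,-1],[0.05,0,-0.06,0,0,0,-1]]]'

```text
t: 5.08
eef_pos: [565.5, -31.5, 247.3]
tcp_rot: [-3.132, -0.704, 1.403]
ft_force: [-0.5, -5.0, -7.9]
opening: 0.005
grip_force: 4.1
```

```bash
cat >> h.py <<'E'
def ring(n="wrist"):
    P=pose(n);im,d=read_camera(n)
    h=blob(im,(3,150,100),(15,255,255),(100,100,460,330) if n=="wrist" else (200,170,360,290))
    v,u=np.nonzero(h); q=P[2]+ray(P,np.c_[u,v])*d[v,u][:,None]; q=q[(d[v,u]>0)&(np.hypot(*(q[:,:2]-Hn[:2]).T)<205)&(q[:,2]>66)&(q[:,2]<150)]
    w=(q[:,:2]-Hn[:2]); rad=np.hypot(*w.T); th=np.arctan2(w[:,1],w[:,0])-YAW
    return dict(n=n,N=len(q),zmax=q[:,2].max().round(1),zmin=q[:,2].min().round(1),rmax=rad.max().round(1),thmid=((th.min()+th.max())/2).round(3)),im
E
python3 - <<'E'
from h import *
s=state();print(s["t"],s["eef_pos"],s["ft_force"])
for n in("wrist","scene","top"):
    try: print(ring(n)[0])
    except Exception as e: print(n,e)
E
```

```text
5.0833 [565.53741166 -31.52290521 247.28300862] [-0.50694813 -5.01042495 -7.92862926]
{'n': 'wrist', 'N': 646, 'zmax': np.float64(135.0), 'zmin': np.float64(112.7), 'rmax': np.float64(188.4), 'thmid': np.float64(0.005)}
{'n': 'scene', 'N': 165, 'zmax': np.float64(134.7), 'zmin': np.float64(96.4), 'rmax': np.float64(183.8), 'thmid': np.float64(-0.011)}
{'n': 'top', 'N': 155, 'zmax': np.float64(136.3), 'zmin': np.float64(104.7), 'rmax': np.float64(184.8), 'thmid': np.float64(0.018)}
```

The pin is lifted about 22 mm at the first hole. Now the arc about the hinge to -0.26 rad.

```bash
cat >> h.py <<'E'
def arc(phi,dz=0):
    s=state(); Rc=R.from_euler("xyz",s["tcp_rot"]); Z=R.from_euler("z",phi)
    return row(Hn+Z.apply(s["eef_pos"]-Hn)+[0,0,dz],Z*Rc)
E
python3 - <<'E'
from h import *
for f in np.arange(1,10)*-.03: print(round(f,2),arc(f).tolist())
E
```

```text
-0.03 [-0.0, 0.012, -0.0, -0.003, 0.0, 0.004]
-0.06 [-0.0, 0.024, -0.001, -0.006, 0.0, 0.007]
-0.09 [-0.001, 0.036, -0.001, -0.009, 0.0, 0.011]
-0.12 [-0.002, 0.048, -0.002, -0.012, 0.0, 0.015]
-0.15 [-0.003, 0.06, -0.003, -0.015, 0.0, 0.018]
-0.18 [-0.004, 0.072, -0.004, -0.019, 0.0, 0.022]
-0.21 [-0.006, 0.084, -0.006, -0.022, 0.0, 0.025]
-0.24 [-0.008, 0.096, -0.008, -0.025, 0.0, 0.029]
-0.27 [-0.01, 0.108, -0.01, -0.028, 0.0, 0.033]
```

Request:
arm_command --rows '[[[0,0.012,0,-0.003,0,0.004,-1],[0,0.024,-0.001,-0.006,0,0.007,-1],[-0.001,0.036,-0.001,-0.009,0,0.011,-1],[-0.002,0.048,-0.002,-0.012,0,0.015,-1],[-0.003,0.06,-0.003,-0.015,0,0.018,-1],[-0.004,0.072,-0.004,-0.019,0,0.022,-1],[-0.006,0.084,-0.006,-0.022,0,0.025,-1],[-0.008,0.096,-0.008,-0.025,0,0.029,-1],[-0.008,0.096,-0.008,-0.025,0,0.029,-1]]]'

```text
t: 5.98
eef_pos: [579.8, -35.6, 246.9]
tcp_rot: [-3.135, -0.702, 1.16]
ft_force: [0.3, -2.4, -6.1]
opening: 0.004
grip_force: 3.3
```

```bash
python3 - <<'E'
from h import *
s=state();print(s["t"],s["eef_pos"],s["ft_force"])
p=s["eef_pos"]+171*R.from_euler("xyz",s["tcp_rot"]).as_matrix()[:,2]-Hn;print("finger th",np.arctan2(p[1],p[0])-YAW)
for n in("wrist","scene","top"):
    r,im=ring(n);print(r)
    if n=="top": cv2.imwrite("pics/t3.png",cv2.resize(im[140:280,180:350,::-1],None,fx=4,fy=4))
E
```

```text
5.9833 [579.78025125 -35.57866422 246.86961338] [ 0.31056084 -2.37143179 -6.07282873]
finger th -0.23978960979268615
{'n': 'wrist', 'N': 682, 'zmax': np.float64(133.3), 'zmin': np.float64(110.6), 'rmax': np.float64(189.1), 'thmid': np.float64(-0.24)}
{'n': 'scene', 'N': 172, 'zmax': np.float64(134.9), 'zmin': np.float64(95.3), 'rmax': np.float64(183.8), 'thmid': np.float64(-0.254)}
{'n': 'top', 'N': 148, 'zmax': np.float64(134.6), 'zmin': np.float64(105.5), 'rmax': np.float64(185.7), 'thmid': np.float64(-0.223)}
```

View pics/t3.png

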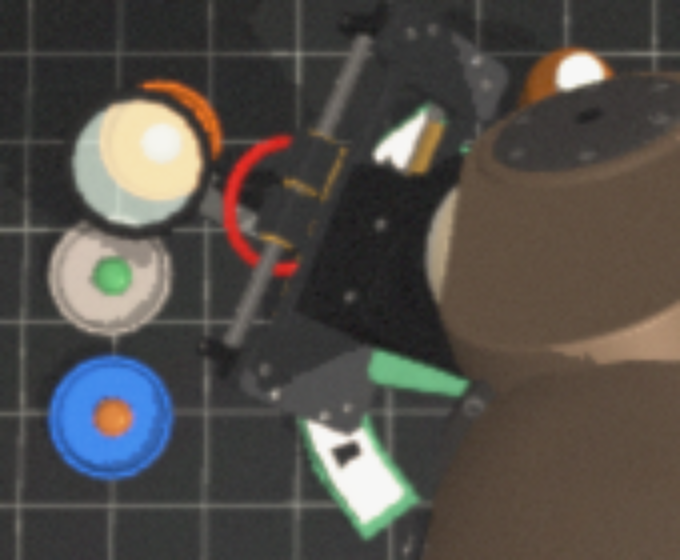

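The lens now covers part of the orange dish, and the arm tracks the fingers at about -0.24. I advance to -0.29 and lower until the pin rides on the plate.

Request:
arm_command --rows '[[[0,0.012,0,-0.003,0,0.004,-1],[0,0.02,0,-0.005,0,0.006,-1],[-0.017,0.02,0.02,-0.005,0,0.006,-1],[-0.034,0.02,0.04,-0.005,0,0.006,-1],[-0.052,0.02,0.06,-0.005,0,0.006,-1],[-0.065,0.02,0.076,-0.005,0,0.006,-1],[-0.065,0.02,0.076,-0.005,0,0.006,-1]]]'

```text
t: 6.72
eef_pos: [582.5, -37.0, 231.1]
tcp_rot: [-3.135, -0.701, 1.113]
ft_force: [3.9, -5.4, -9.7]
opening: 0.003
grip_force: 4.9
```

```bash
cat > m.py <<'E'
from h import *
s=state();print(s["t"],s["eef_pos"],s["ft_force"])
p=s["eef_pos"]+171*R.from_euler("xyz",s["tcp_rot"]).as_matrix()[:,2]-Hn;print("finger th",np.arctan2(p[1],p[0])-YAW)
for n in("wrist","scene","top"): print(ring(n)[0])
E
python3 m.py
```

```text
6.7167 [582.48217719 -36.98547798 231.08101594] [ 3.85920482 -5.36082663 -9.72024631]
finger th -0.2880594003000727
{'n': 'wrist', 'N': 723, 'zmax': np.float64(117.1), 'zmin': np.float64(93.1), 'rmax': np.float64(190.0), 'thmid': np.float64(-0.296)}
{'n': 'scene', 'N': 156, 'zmax': np.float64(116.7), 'zmin': np.float64(79.4), 'rmax': np.float64(183.9), 'thmid': np.float64(-0.313)}
{'n': 'top', 'N': 144, 'zmax': np.float64(118.1), 'zmin': np.float64(86.9), 'rmax': np.float64(185.7), 'thmid': np.float64(-0.279)}
```

The pin has already entered the hole, with the ring only 4 mm above its rest height. I keep lowering.

Request:
arm_command --rows '[[[-0.015,0.003,0.017,0,0,0,-1],[-0.03,0.006,0.035,0,0,0,-1],[-0.045,0.01,0.052,0,0,0,-1],[-0.045,0.01,0.052,0,0,0,-1],[-0.045,0.01,0.052,0,0,0,-1]]]'

```text
t: 7.28
eef_pos: [583.4, -37.1, 221.4]
tcp_rot: [-3.133, -0.703, 1.114]
ft_force: [-0.4, 0.2, 0.2]
opening: 0.008
grip_force: 0.0
```

```bash
python3 m.py
```

```text
7.2833 [583.40203478 -37.13156128 221.44018413] [-0.40045358  0.15308725  0.23688477]
finger th -0.2913148019905063
{'n': 'wrist', 'N': 902, 'zmax': np.float64(113.3), 'zmin': np.float64(106.8), 'rmax': np.float64(181.2), 'thmid': np.float64(-0.297)}
{'n': 'scene', 'N': 164, 'zmax': np.float64(112.8), 'zmin': np.float64(73.6), 'rmax': np.float64(185.1), 'thmid': np.float64(-0.314)}
{'n': 'top', 'N': 140, 'zmax': np.float64(115.0), 'zmin': np.float64(82.8), 'rmax': np.float64(186.1), 'thmid': np.float64(-0.284)}
```

The pin is back at rest height with no contact force. I centre the fingers and withdraw along the tool axis.

Request:
arm_command --rows '[[[-0.02,0.01,0,0,0,0,-1],[-0.035,0.01,0,0,0,0,-1],[-0.035,0.01,-0.05,0,0,0,-1],[-0.035,0.01,-0.12,0,0,0,-1],[-0.035,0.01,-0.2,0,0,0,-1],[-0.035,0.01,-0.3,0,0,0,-1],[-0.035,0.01,-0.45,0,0,0,-1],[-0.035,0.01,-0.6,0,0,0,-1],[-0.035,0.01,-0.8,0,0,0,-1],[-0.035,0.01,-0.8,0,0,0,-1]]]'

```text
t: 8.27
eef_pos: [548.8, -114.3, 314.2]
tcp_rot: [-3.141, -0.702, 1.116]
ft_force: [0.1, -0.2, 1.1]
opening: 0.005
grip_force: 0.0
```

```bash
python3 m.py; python3 - <<'E'
from h import *
im,d=read_camera("scene"); cv2.imwrite("pics/s4.png",cv2.resize(im[150:330,180:400,::-1],None,fx=3.3,fy=3.3))
E
```

```text
8.2667 [ 548.83727232 -114.32902183  314.20990247] [ 0.06615112 -0.20390634  1.07711258]
finger th -0.3351636440582062
{'n': 'wrist', 'N': 1186, 'zmax': np.float64(113.0), 'zmin': np.float64(77.4), 'rmax': np.float64(180.6), 'thmid': np.float64(-0.298)}
{'n': 'scene', 'N': 189, 'zmax': np.float64(113.9), 'zmin': np.float64(73.9), 'rmax': np.float64(184.6), 'thmid': np.float64(-0.316)}
{'n': 'top', 'N': 249, 'zmax': np.float64(113.8), 'zmin': np.float64(73.8), 'rmax': np.float64(183.4), 'thmid': np.float64(-0.299)}
```

View pics/s4.png

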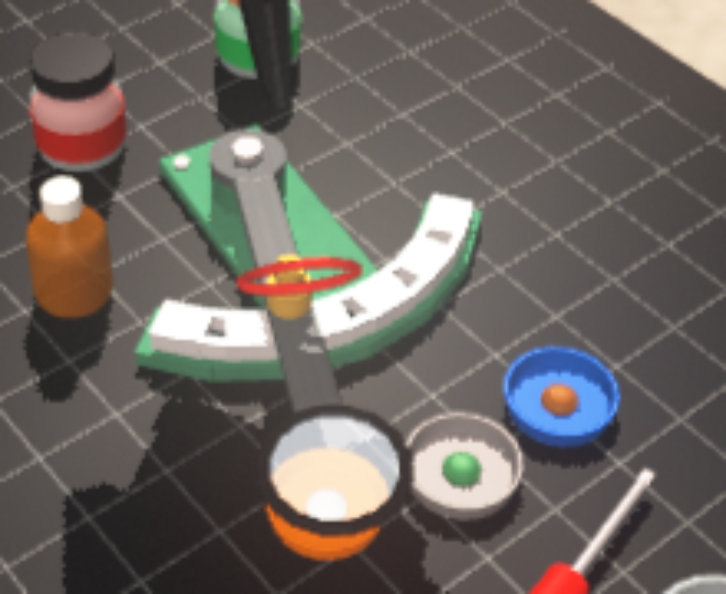

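The ring is back at rest height, the lens is over the orange dish, and the robot is clear of everything. Handing in.

```bash
python3 -c "
from cell import *
print(job_done())"
```

```text
the job is handed in; nothing more can be done
None
```

I lifted the pin with the shut fingers, swung the arm one hole over to about -0.30 rad, let the pin drop fully so the lens stands above the orange dish, withdrew clear, and handed the job in at about 8.5 s; no verdict was returned.

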